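Hook open the blast gate under the router table

TASK

Open the dust-extraction blast gate under the router table: take the pull hook out of its rest, reach it in under the table's front edge, feel for the hidden eye in the gate's sliding blade, and draw the blade gently all the way out to its stop. Then unhook, leaving the gate fully open, and lay the hook back in its rest as it was. Work with the hook alone under there: keep the hand and arm off the router table, never force the gate, and leave the other things on the bench where they are.

Things in the scene. Friction and masses are not known exactly. Their poses are not given: they have to be found in the camera images.
- router_table: benchtop router table bolted down: grey top 400 mm deep (x), 460 mm wide (y), 25 mm thick, upper side 320 mm above the bench, with a fence and bit on it, on four 28 mm square steel legs centred 170 mm before/behind and 205 mm beside the middle. Origin on the bench under the middle of the top; x points from the front edge to the back. The dust duct and its blast gate run down beneath it.
- table_front (a point): middle of the front edge of the router table's top, on its underside, 295 mm above the bench; axes as the table's (x inwards). The hook is reached in below it. A steel apron hangs 28 mm behind it, down to 260 mm above the bench; 95 mm behind it is the front face of a plywood router enclosure, 280 mm wide, whose underside is 160 mm above the bench.
- eye_guess (a point): point fixed on the router table (axes as the table's), 60 mm behind its front edge, 102 mm above the bench, level with the top of the gate's blade: here the eye's middle would be if the duct stood central and the gate were shut. The duct was fitted by hand: the real eye lies up to 45 mm to either side along the table's y, not measured. Along -x it is out by what joint gate reads. The duct never moves.
- gate (a joint): how far the blade is drawn out to the table's front (-x), m: 0 shut, 0.100 at the stop, open; starts 0 to 0.010. A flat level steel plate, 4 mm thick, 134 mm wide, about 6 N friction; it stays where left. Its eye: a round 20 mm hole through it, mid-width, 22 mm behind its front edge, free air below. Shut, it stands out 44 mm from the cast gate body (166 mm wide, top 10 mm above the blade's).
- hook_grip (a point): middle of the pull hook's flat-sided wooden handle, 110 mm long (x), 22 mm wide (y), 34 mm high (z); x points along the tool to its hook, z up as it lies in its rest. From the handle an 8 mm round steel rod runs straight on along x. The whole weighs about 0.13 kg.
- hook_tip (a point): middle of the lower end of the hook's leg, fixed on the pull hook (axes as hook_grip): 156 mm ahead of the middle of the handle and 36 mm below it. The leg is the rod's 8 mm steel bent square down, its end cut flat. Pressed hard at its tip, the long tool turns in the fingers.
- hook_rest: plywood rest for the hook, screwed down; origin on the bench, x points as the hook does lying in it. A 12 mm base, 175 by 80 mm, with two notched uprights 16 mm thick, 66 mm wide: at x = -42 mm a 30 mm notch for the handle's end (floor 48, cheeks 69 mm high), at x = 95 mm a 16 mm notch for the rod (floor 61, cheeks 77 mm high). The hook lies leg down, mid-handle 65 mm above the origin.
- glue_mid (a point): middle of a yellow glue bottle standing on the bench, 56 mm across, 160 mm high; not to be disturbed
- offcut: dark walnut offcut lying on the bench, 160 by 70 by 38 mm, long along its x; origin under its middle; not to be disturbed
- wrench: steel spanner lying on the bench, 170 mm long along its x axis; not to be disturbed

How it is judged:
On the way, in this order (a step that is already met when the one before it is completed fails the run):
1. the pull hook is lifted out of its rest (z of hook_grip in the frame of hook_rest above 0.09 m), for 0.1 s.
2. the gate's blade is drawn out to its stop (value of joint gate above 0.096 m), for 0.2 s.
At the end, for the whole second after the job is handed in: the gate's blade is out at its stop (94 mm or more of 100 mm), and the pull hook lies still in both notches of its rest, leg down, the middle of its handle within 25 mm along the rest, 8 mm across it and 6 mm in height of its place (value of joint gate above 0.094 m and x of hook_grip in the frame of hook_rest between -0.025 and 0.025 m and y of hook_grip in the frame of hook_rest between -0.008 and 0.008 m and z of hook_grip in the frame of hook_rest between 0.059 and 0.071 m and angle between the x axis of hook_grip and the x axis of hook_rest, either way round below 0.12 rad and angle between hook_grip's own z axis and vertical below 0.2 rad and linear speed of hook below 0.02 m/s); the robot touches nothing.
It fails at once if the hook is pressed or pulled against the router table or its gate with more than 25 N (contact force between hook and router_table above 25 N).
It fails at once if the hand or arm touches the router table or its gate (contact force between any of the fingers, the arm and router_table above 1 N).
It fails at once if the glue bottle, the offcut or the spanner is moved by more than 20 mm, or the bottle is tipped (distance of any of glue_mid, offcut, wrench from where it was at the start of the episode above 0.02 m or angle between glue_mid's own z axis and vertical above 0.35 rad).
It also fails if it takes over 69 s, if anything falls off the work surface, if the arm or the gripper's body presses on something with over 40 N, if the wrist force passes 120 N, or if a joint passes its speed limit or range.

ROBOT

A 6-joint arm with a two-finger parallel gripper is mounted at the origin on the work surface. World frame = base frame: x ahead of the robot, y to its left, z up, the work surface at z = 0. Lengths are in m, angles in rad, forces in N, time in s.
With the tool pointing down it reaches from about 0.35 to 0.85 m from the base axis. Payload 8.1 kg.
Tool frame: the origin (TCP) lies at the very end of the fingers, on their centre line; the grasp point (between the pads) lies 19 mm behind it (robot.pinch_z is the z of the grasp point in the tool frame, in m); z points along the fingers, y is the direction in which the jaws open and shut (so a half turn about z gives the same grasp; the last joint's range is limited). The gripper opens to 93 mm and grips with 3 to 60 N. Pads are 15 mm wide; open, the fingers measure 128 mm over their backs; the gripper's body (75 mm by 188 mm) begins 65 mm behind the grasp point.
Start: joints at [-1.224, 0.13, 1.488, -0, 1.523, -0.085], TCP at [0.251, -0.545, 0.219] pointing down, gripper open.
Joint ranges: [-2.96, 2.96], [-0.89, 2.26], [0.02, 2.5], [-1.34, 4.48], [0, 2.73], [-2.66, 2.66]. Speed limits (rad/s): [2.39, 2.39, 2.79, 3.14, 3.14, 3.14].

INTERFACE

Orientations are given as a rotation vector (axis times angle).
In Python, from plant import robot gives the robot as it stands.
- The arm moves only by the tool drive_tool, never from a script. Its argument "steps" is a list of rows, each an object of numbers: "jaw": the opening, from 0 (shut) to 1 (fully open); "tx", "ty", "tz": the shift along the tool's x, y, z scaled (see below); "turn": the turn about the tool's z scaled (see below). A call has 1 to 12 rows; each row is the pose to reach, as a shift and turn from the pose commanded when the call began, along the tool's axes at that moment, turning the shorter way round; what a row does not reach only later rows make up. The controller multiplies each number of a shift by 0.3 m and each number of a turn by 180 degrees. A row lasts 1/10 s, in which the tool goes at most 50 mm and 8.59 degrees, less where a joint would pass 70% of its speed; a pose out of reach is approached as far as the arm can. A call with a number of a shift or a turn outside -1 to 1 is refused whole. A call with a gripper value outside its range is refused whole. The fingers move at their own pace and stop on an object; "force" is the grip in N (left out, the last holds). Time passes only in rows, so rows that repeat a pose let the fingers close. It gives the time, the measured TCP pose, the force and the opening at its end, in the units of the state.
- robot.read_state(): the state, without advancing time (a new reading comes with each control period).
- robot.read_camera(name): name is "scene" or "side" or "wrist"; returns (picture, depth): 480x640x3 uint8, blue, green, red; 480x640 float32, m along the optical axis (not along the pixel's ray), 0 where there is no reading.
- robot.get_calibration(name): a dict with "fx", "fy", "cx", "cy" (pixels), "eye" and "attitude" of the camera in the world. Camera axes: x right, y down, z forward; pixel columns grow to the right and rows downward; lengths in m; the calibration is good to about 2 mm. The wrist camera is an equidistant fisheye: a pixel r from the principal point sees the ray r / f radians off the axis. A picture is of the moment at which its call begins: read the wrist's pose just before it. get_calibration takes no time and is no camera call; for the wrist camera it gives the pose at the moment of the call.
- robot.close_job(): hands the job in, once; it reports no verdict.
The state is a dict: "t": time; "q": joint angles; "dq": joint speeds; "joint_torque": joint torques, N m; "tool_pos": TCP position; "orientation": TCP orientation; "force": force on the tool from outside, world axes, zero at the start; "wrist_torque": the same for the moment, N m; "opening": finger opening in m.
Only numpy, scipy, OpenCV 4.12 (cv2) and the standard library are available. Lean on these libraries where they do the work, as an engineer would, in place of code of your own. Each camera call takes 0.05 s, during which the arm holds its last target.

## Working session

There is one attempt and no reset: what is moved stays moved. The work goes in short steps, Python scripts to look and compute and a tool call to move; the robot and the scene stay as the last step left them, time stands still between calls to the robot, and variables do not carry over. Pictures are saved under pics/ and viewed, and the job is handed in when it is done.

Besides the shell and the picture viewer there is one more tool, called after "Call:" as name(argument=value, ...), one argument or row to a line, values as JSON. drive_tool: Moves the arm, as the interface text tells. Its arguments: {"type":"object","properties":{"steps":{"type":"array"},"force":{"type":"number"}},"required":["steps"]}

```bash
mkdir -p pics; ls; cat > h.py <<'E'
import numpy as np, cv2
from scipy.spatial.transform import Rotation as R
from plant import robot
def grab(name,fn):
    c=robot.get_calibration(name); im,d=robot.read_camera(name)
    cv2.imwrite(f'pics/{fn}.png',im); np.savez(f'pics/{fn}.npz',im=im,d=d,**{k:np.array(v) for k,v in c.items()})
    return im,d,c
def Rm(a):
    a=np.array(a); return a if a.shape==(3,3) else R.from_rotvec(a).as_matrix()
def load(fn): return np.load(f'pics/{fn}.npz')
def pts(c):
    d=c['d']; v,u=np.mgrid[0:480,0:640]
    x=(u-c['cx'])/c['fx']*d; y=(v-c['cy'])/c['fy']*d
    P=np.stack([x,y,d],-1)@Rm(c['attitude']).T+c['eye']
    P[d<=0]=np.nan
    return P
E
python3 - <<'E'
from h import *
for n in ['scene','side','wrist']:
    im,d,c=grab(n,n+'0'); print(n,c)
print(robot.read_state())
E
```

```text
pics
scene {'fx': 523.3765020863984, 'fy': 523.3765020863984, 'cx': 324.95620390115243, 'cy': 239.9182202888881, 'eye': array([0.72257433, 0.61900993, 1.0452204 ]), 'attitude': array([-0.25236496, -2.9449114 ,  0.95277357])}
side {'fx': 463.62627790581786, 'fy': 463.62627790581786, 'cx': 324.8491959423509, 'cy': 238.46495640213152, 'eye': array([0.23679968, 0.65655566, 0.76323499]), 'attitude': array([-0.7019305 ,  2.509206  , -1.22530434])}
wrist {'fx': 371.64829954431775, 'fy': 371.64829954431775, 'cx': 323.1507776434385, 'cy': 243.70661367518122, 'eye': array([ 0.31684885, -0.51466271,  0.38355383]), 'attitude': array([ 2.45444724, -1.57176182, -0.20829684])}
{'t': 0.15, 'q': array([-1.22436680e+00,  1.30987872e-01,  1.48897184e+00,  1.25396305e-05,
        1.52303135e+00, -8.54499976e-02]), 'dq': array([ 0.0001914 , -0.0030268 , -0.00359384,  0.00106117, -0.00033701,
       -0.00013568]), 'joint_torque': array([ 9.90034277e-04, -5.60472322e+01, -4.92337704e+01,  7.68661452e-02,
        3.04479129e-02, -6.97690848e-05]), 'tool_pos': array([ 0.25100003, -0.54450953,  0.21785979]), 'orientation': array([-3.06727492e+00, -6.72836425e-01,  2.66198304e-04]), 'force': array([-0.26503197,  1.76070624, -0.25513032]), 'wrist_torque': array([ 0.05906082,  0.00227191, -0.01555012]), 'opening': 0.09301114885796229}
```

View pics/scene0.png

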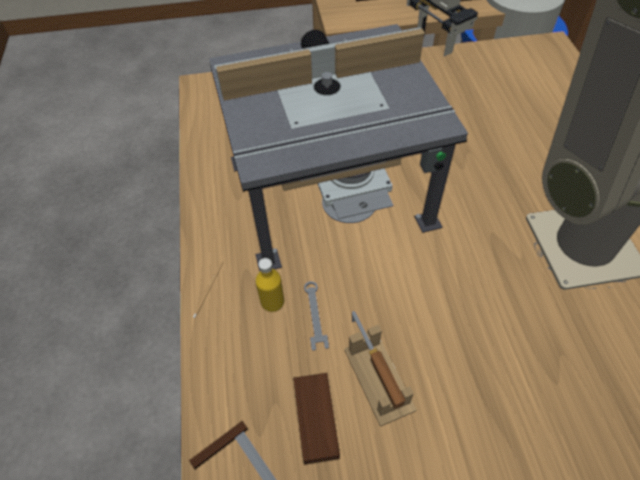

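View pics/side0.png

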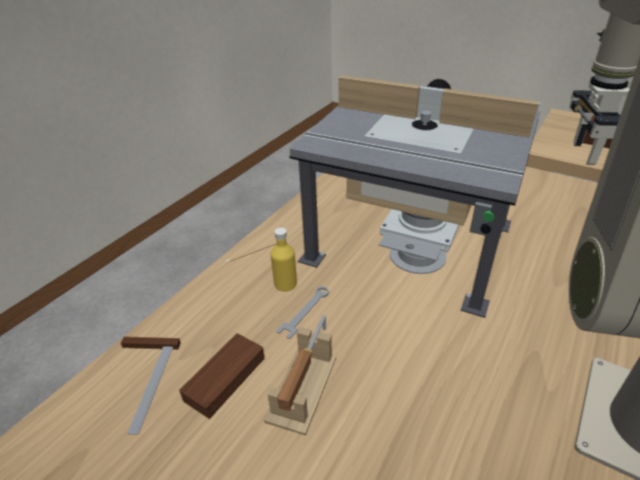

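View pics/wrist0.png

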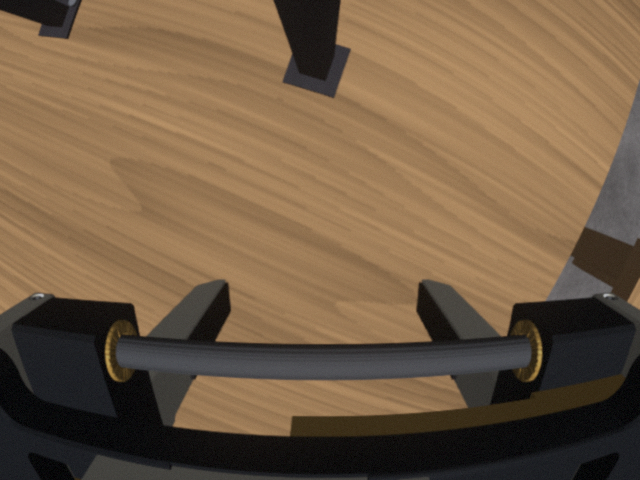

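The scene view shows the table, with its front to the cameras. The eye is visible at about (363,204), and the rest with the hook is at about (380,370). The side view shows the eye at about (410,246) and the bottle, spanner and offcut left of the rest.

```bash
python3 - <<'E'
from h import *
for n in ['scene0','side0']:
    c=load(n); P=pts(c); im=c['im']
    S=4
    crops={'scene0':[(310,150,100,90),(330,300,100,130)],'side0':[(360,200,120,90),(250,300,100,140)]}[n]
    for i,(x,y,w,h) in enumerate(crops):
        cv2.imwrite(f'pics/{n}_c{i}.png',cv2.resize(im[y:y+h,x:x+w],None,fx=S+1 if i==0 else S,fy=S+1 if i==0 else S,interpolation=cv2.INTER_CUBIC))
    px={'scene0':dict(eye=(363,204),frontL=(243,176),frontR=(464,138),frontM=(350,158),backR=(424,45),bladeM=(350,210),bottle=(265,264),handle=(388,380),rod=(362,330),tip=(354,316)),
        'side0':dict(eye=(410,246),frontL=(296,153),frontR=(519,193),bladeM=(400,243),bottle=(281,232),handle=(293,380),rod=(318,338),tip=(322,322))}[n]
    for k,(u,v) in px.items(): print(n,k,P[v,u].round(4))
    # table top points
    z=P[...,2]; m=(abs(z-0.32)<0.006)
    xy=P[m][:,:2].astype(np.float32); print(len(xy), cv2.minAreaRect(xy))
E
```

```text
scene0 eye [ 0.5065 -0.1921  0.0376]
scene0 frontL [ 0.7744 -0.07    0.3218]
scene0 frontR [ 0.3295 -0.1068  0.3078]
scene0 frontM [ 0.5679 -0.0813  0.3202]
scene0 backR [-0.2465 -1.9084 -0.7387]
scene0 bladeM [ 0.5542 -0.1255  0.1051]
scene0 bottle [0.76   0.0267 0.1621]
scene0 handle [0.5592 0.2764 0.0827]
scene0 rod [0.5845 0.1602 0.0703]
scene0 tip [0.5938 0.1241 0.0663]
20628 ((0.4657709002494812, -0.1897464394569397), (0.6696596145629883, 0.7545475959777832), 11.69714069366455)
side0 eye [ 0.5363 -0.1832  0.0655]
side0 frontL [ 0.7651 -0.0586  0.3104]
side0 frontR [ 0.384  -0.6647  0.0012]
side0 bladeM [ 0.5443 -0.1367  0.103 ]
side0 bottle [0.7562 0.0274 0.1609]
side0 handle [0.5526 0.2814 0.0827]
side0 rod [0.5675 0.178  0.0785]
side0 tip [0.5886 0.1308 0.0664]
14022 ((1.145460605621338, -0.4936766028404236), (0.9158118963241577, 2.2249598503112793), 80.49325561523438)
```

```bash
ls pics
```

```text
scene0.npz
scene0.png
scene0_c0.png
scene0_c1.png
side0.npz
side0.png
side0_c0.png
side0_c1.png
wrist0.npz
wrist0.png
```

View pics/scene0_c0.png

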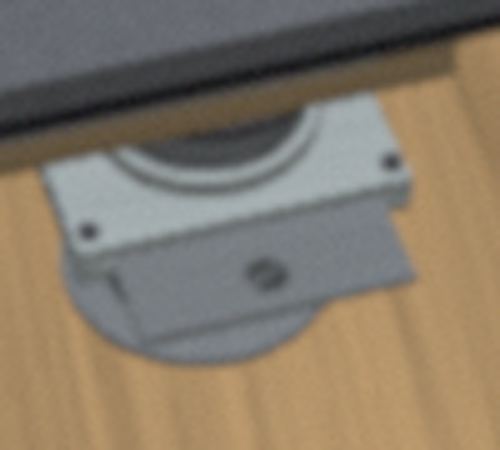

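View pics/scene0_c1.png

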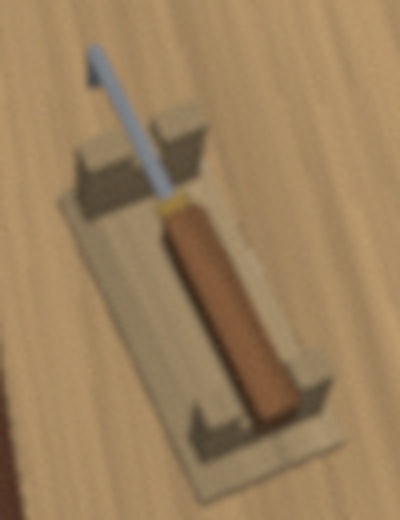

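View pics/side0_c0.png

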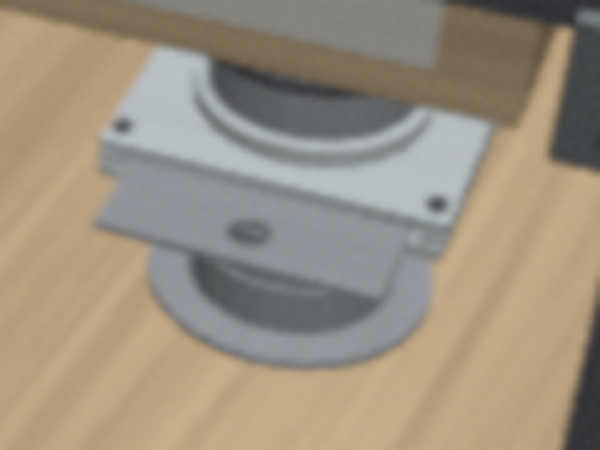

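View pics/side0_c1.png

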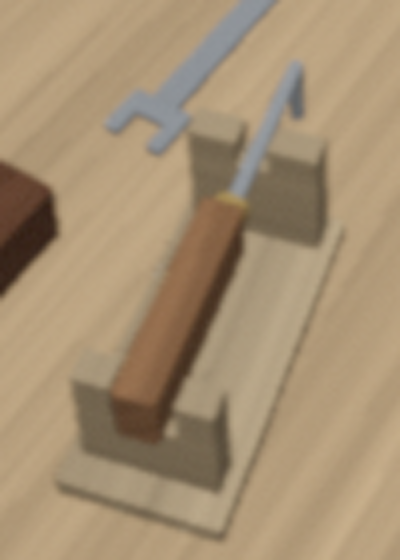

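Both close views show the eye clearly, and the hook lies in the rest with its leg pointing to the table. Next I fit the geometry.

```bash
python3 - <<'E'
from h import *
def ray(c,u,v,z):
    d=Rm(c['attitude'])@np.array([(u-c['cx'])/c['fx'],(v-c['cy'])/c['fy'],1]); e=c['eye']
    return (e+d*(z-e[2])/d[2])[:2]
sc=load('scene0');sd=load('side0')
print('eye',ray(sc,362.9,204.5,.102),ray(sd,409.4,245.8,.102))
for n,c in (('scene',sc),('side',sd)):
    P=pts(c); im=c['im'].astype(int)
    z=P[...,2]; x=P[...,0]; y=P[...,1]
    m=(abs(z-.32)<.008)&(y>-.6)&(y<.1)&(x>.2)&(x<.95)
    m=cv2.morphologyEx(m.astype(np.uint8),cv2.MORPH_OPEN,np.ones((3,3)))>0
    xy=P[m][:,:2].astype(np.float32); print(n,'top',len(xy),z[m].mean(),cv2.minAreaRect(xy))
    # front edge: max y per x bin
    xs=np.arange(.4,.76,.02); e=[[a+.01,np.percentile(xy[abs(xy[:,0]-a-.01)<.01][:,1],99)] for a in xs if (abs(xy[:,0]-a-.01)<.01).sum()>5]
    e=np.array(e); print(' front edge fit',np.polyfit(e[:,0],e[:,1],1), e[:,0].min(),e[:,0].max())
    # blade
    m=(abs(z-.102)<.005)&(y>-.3)&(y<-.05)&(x>.35)&(x<.75)
    xy=P[m][:,:2].astype(np.float32); print(' blade',len(xy),cv2.minAreaRect(xy), cv2.boxPoints(cv2.minAreaRect(xy)).round(3).tolist())
    # handle: brown hue
    hsv=cv2.cvtColor(c['im'],cv2.COLOR_BGR2HSV)
    m=(abs(z-.082)<.004)&(y>.15)&(y<.4)&(x>.45)&(x<.7)&(hsv[...,1]>110)
    m=cv2.morphologyEx(m.astype(np.uint8),cv2.MORPH_OPEN,np.ones((3,3)))>0
    xy=P[m][:,:2].astype(np.float32); print(' handle',len(xy),z[m].mean(),cv2.minAreaRect(xy),cv2.boxPoints(cv2.minAreaRect(xy)).round(3).tolist())
    m=(z>.06)&(z<.078)&(y>.1)&(y<.225)&(x>.5)&(x<.7)&(hsv[...,1]<100)
    v,u=np.nonzero(m); print(' rod',len(u)); 
    if len(u)>10:
        xy=P[m][:,:2]; print(cv2.fitLine(xy.astype(np.float32),cv2.DIST_HUBER,0,.01,.01).ravel())
    print(' hook hsv', hsv[380,388] if n=='scene' else hsv[380,293], hsv[330,362] if n=='scene' else hsv[338,318])
    # rest base z=.012
    m=(abs(z-.012)<.004)&(y>.1)&(y<.45)&(x>.45)&(x<.7)
    # uprights
    for nm,lo,hi in (('obs',.02,.2),):
        mm=(z>lo)&(z<hi)&(y>.0)&(y<.6)&(x>.2)&(x<1)
        k,l,s,ct=cv2.connectedComponentsWithStats(mm.astype(np.uint8))
        for i in range(1,k):
            if s[i,4]>80: print('  comp',s[i],cv2.minAreaRect(P[l==i][:,:2].astype(np.float32)),np.nanmax(z[l==i]))
E
```

```text
eye [ 0.52084624 -0.13880592] [ 0.52211143 -0.13921482]
scene top 20417 0.3215580241607972 ((0.5133711099624634, -0.2749064862728119), (0.6181866526603699, 0.6418124437332153), 0.7516369223594666)
 front edge fit [ 0.11436309 -0.14491292] 0.41000000000000003 0.7500000000000003
 blade 1109 ((0.5571674108505249, -0.1643557846546173), (0.4022173285484314, 0.13508014380931854), 6.3719964027404785) [[0.3499999940395355, -0.11999999731779099], [0.36500000953674316, -0.2540000081062317], [0.7649999856948853, -0.20900000631809235], [0.75, -0.07500000298023224]]
 handle 559 0.08223300334500196 ((0.5597811937332153, 0.26692962646484375), (0.022201230749487877, 0.10948305577039719), 13.359529495239258) [[0.5360000133514404, 0.3179999887943268], [0.5619999766349792, 0.210999995470047], [0.5830000042915344, 0.2160000056028366], [0.5580000281333923, 0.3230000138282776]]
 rod 377
[ 0.18751484 -0.9822618   0.58342576  0.16829032]
 hook hsv [ 12 138 129] [102  19 135]
  comp [ 255  258   29   51 1038] ((0.7614542841911316, 0.029426991939544678), (0.055761609226465225, 0.046280477195978165), 2.0941076
[... 1040 characters left out ...]
00000023841858, 0.21299999952316284], [0.5799999833106995, 0.21799999475479126], [0.5550000071525574, 0.32499998807907104]]
 rod 450
[0.9302634  0.3668924  0.58029956 0.17459801]
 hook hsv [ 13 123 137] [ 19  73 139]
  comp [ 270  228   27   59 1125] ((0.7573525905609131, 0.03260223940014839), (0.05475165694952011, 0.04282381013035774), 27.540681838989258) 0.16336338992005395
  comp [ 267  315   65  107 2562] ((0.571026623249054, 0.21882489323616028), (0.06678687036037445, 0.21409466862678528), 13.208765029907227) 0.08564718367250701
  comp [ 178  333   86   81 3084] ((0.7051727771759033, 0.30273908376693726), (0.16170062124729156, 0.07311400771141052), 89.20484924316406) 0.04283723366486203
```

```bash
cat >> h.py <<'E'
def rel(target,yaw_deg=None):
    """numbers for a move from the current pose: target xyz, tool-x heading"""
    s=robot.read_state(); M=Rm(s['orientation']); d=M.T@(np.array(target)-s['tool_pos'])/.3
    h=np.degrees(np.arctan2(M[1,0],M[0,0])); 
    o=f't={s["t"]:.2f} pos={s["tool_pos"].round(4)} head={h:.2f} F={s["force"].round(1)} op={s["opening"]:.4f} -> tx,ty,tz={d.round(4)} dist={np.linalg.norm(d)*.3:.3f}'
    if yaw_deg is not None: o+=f' turn={-((yaw_deg-h+180)%360-180)/180:.4f}'
    print(o)
E
python3 - <<'E'
from h import *
c=load('scene0');P=pts(c);m=(P[...,0]>.2)&(P[...,0]<.95)&(P[...,1]>-.65)&(P[...,1]<-.05)
print(np.nanpercentile(P[...,2][m],[50,99,99.9]))
rel([.251,-.545,.5]); rel([.41,-.17,.5],64);rel([.559,.268,.25],103)
E
```

```text
[0.26505326 0.39776542 0.39991651]
t=0.15 pos=[ 0.251  -0.5445  0.2179] head=24.74 F=[-0.3  1.8 -0.3] op=0.0930 -> tx,ty,tz=[-6.000e-04  2.000e-04 -9.405e-01] dist=0.282
t=0.15 pos=[ 0.251  -0.5445  0.2179] head=24.74 F=[-0.3  1.8 -0.3] op=0.0930 -> tx,ty,tz=[ 1.004  -0.9132 -0.9391] dist=0.495 turn=-0.2181
t=0.15 pos=[ 0.251  -0.5445  0.2179] head=24.74 F=[-0.3  1.8 -0.3] op=0.0930 -> tx,ty,tz=[ 2.0661 -2.0301 -0.104 ] dist=0.870 turn=-0.4348
```

Call:
drive_tool(
  steps=[
    {"tz": -0.3,"jaw": 0.7},
    {"tz": -0.6,"jaw": 0.7},
    {"tz": -0.95,"jaw": 0.7},
    {"tz": -0.95,"jaw": 0.7},
    {"tz": -0.95,"jaw": 0.7},
    {"tz": -0.95,"jaw": 0.7},
    {"tz": -0.95,"jaw": 0.7},
  ],
)

```text
schema error: expected keys jaw, tx, ty, tz, turn
```

```bash
python3 - <<'E'
from h import *
rel([.251,-.545,.5]); rel([.41,-.17,.5],64)
E
```

```text
t=0.15 pos=[ 0.251  -0.5445  0.2179] head=24.74 F=[-0.3  1.8 -0.3] op=0.0930 -> tx,ty,tz=[-6.000e-04  2.000e-04 -9.405e-01] dist=0.282
t=0.15 pos=[ 0.251  -0.5445  0.2179] head=24.74 F=[-0.3  1.8 -0.3] op=0.0930 -> tx,ty,tz=[ 1.004  -0.9132 -0.9391] dist=0.495 turn=-0.2181
```

Call:
drive_tool(
  steps=[
    {"jaw": 0.7,"tx": 0,"ty": 0,"tz": -0.95,"turn": 0},
    {"jaw": 0.7,"tx": 0,"ty": 0,"tz": -0.95,"turn": 0},
    {"jaw": 0.7,"tx": 0,"ty": 0,"tz": -0.95,"turn": 0},
    {"jaw": 0.7,"tx": 0,"ty": 0,"tz": -0.95,"turn": 0},
    {"jaw": 0.7,"tx": 0,"ty": 0,"tz": -0.95,"turn": 0},
    {"jaw": 0.7,"tx": 0,"ty": 0,"tz": -0.95,"turn": 0},
    {"jaw": 0.7,"tx": 0,"ty": 0,"tz": -0.95,"turn": 0},
  ],
)

```text
t: 0.85
tool_pos: [0.2513, -0.5454, 0.5105]
orientation: [3.059, 0.671, 0.002]
force: [0.2, -0.6, 0.5]
opening: 0.0649
```

```bash
python3 - <<'E'
from h import *
rel([.41,-.17,.5],64)
E
```

```text
t=0.85 pos=[ 0.2513 -0.5454  0.5105] head=24.74 F=[ 0.2 -0.6  0.5] op=0.0649 -> tx,ty,tz=[ 1.0042 -0.9153  0.025 ] dist=0.408 turn=-0.2181
```

Call:
drive_tool(
  steps=[
    {"jaw": 0.7,"tx": 1.0,"ty": -0.915,"tz": 0,"turn": -0.218},
    {"jaw": 0.7,"tx": 1.0,"ty": -0.915,"tz": 0,"turn": -0.218},
    {"jaw": 0.7,"tx": 1.0,"ty": -0.915,"tz": 0,"turn": -0.218},
    {"jaw": 0.7,"tx": 1.0,"ty": -0.915,"tz": 0,"turn": -0.218},
    {"jaw": 0.7,"tx": 1.0,"ty": -0.915,"tz": 0,"turn": -0.218},
    {"jaw": 0.7,"tx": 1.0,"ty": -0.915,"tz": 0,"turn": -0.218},
    {"jaw": 0.7,"tx": 1.0,"ty": -0.915,"tz": 0,"turn": -0.218},
    {"jaw": 0.7,"tx": 1.0,"ty": -0.915,"tz": 0,"turn": -0.218},
    {"jaw": 0.7,"tx": 1.0,"ty": -0.915,"tz": 0,"turn": -0.218},
  ],
)

```text
t: 1.75
tool_pos: [0.4099, -0.1656, 0.5032]
orientation: [-2.659, -1.672, -0.001]
force: [-0.0, 1.0, 0.2]
opening: 0.065
```

```bash
python3 - <<'E'
from h import *
rel([.559,.268,.25],103.1);rel([.40,.10,.5],80)
E
```

```text
t=1.75 pos=[ 0.4099 -0.1656  0.5032] head=64.33 F=[-0.   1.   0.2] op=0.0650 -> tx,ty,tz=[ 1.5168 -0.178   0.846 ] dist=0.524 turn=-0.2154
t=1.75 pos=[ 0.4099 -0.1656  0.5032] head=64.33 F=[-0.   1.   0.2] op=0.0650 -> tx,ty,tz=[ 0.7837 -0.4134  0.0118] dist=0.266 turn=-0.0871
```

Halve it: first to about (0.50,0.10,0.45).

Call:
drive_tool(
  steps=[
    {"jaw": 0.7,"tx": 0.95,"ty": -0.11,"tz": 0,"turn": -0.215},
    {"jaw": 0.7,"tx": 0.95,"ty": -0.11,"tz": 0,"turn": -0.215},
    {"jaw": 0.7,"tx": 0.95,"ty": -0.11,"tz": 0,"turn": -0.215},
    {"jaw": 0.7,"tx": 0.95,"ty": -0.11,"tz": 0,"turn": -0.215},
    {"jaw": 0.7,"tx": 0.95,"ty": -0.11,"tz": 0.2,"turn": -0.215},
    {"jaw": 0.7,"tx": 0.95,"ty": -0.11,"tz": 0.3,"turn": -0.215},
    {"jaw": 0.7,"tx": 0.95,"ty": -0.11,"tz": 0.4,"turn": -0.215},
    {"jaw": 0.7,"tx": 0.95,"ty": -0.11,"tz": 0.4,"turn": -0.215},
  ],
)

```text
t: 2.55
tool_pos: [0.5011, 0.1013, 0.3741]
orientation: [-1.953, -2.447, 0.017]
force: [0.2, -0.5, 0.5]
opening: 0.0652
```

```bash
python3 - <<'E'
from h import *
rel([.559,.268,.22],103.1)
E
```

```text
t=2.55 pos=[0.5011 0.1013 0.3741] head=102.80 F=[ 0.2 -0.5  0.5] op=0.0652 -> tx,ty,tz=[0.4982 0.319  0.5098] dist=0.234 turn=-0.0016
```

Call:
drive_tool(
  steps=[
    {"jaw": 0.7,"tx": 0.498,"ty": 0.319,"tz": 0.6,"turn": -0.0016},
    {"jaw": 0.7,"tx": 0.498,"ty": 0.319,"tz": 0.6,"turn": -0.0016},
    {"jaw": 0.7,"tx": 0.498,"ty": 0.319,"tz": 0.6,"turn": -0.0016},
    {"jaw": 0.7,"tx": 0.498,"ty": 0.319,"tz": 0.6,"turn": -0.0016},
    {"jaw": 0.7,"tx": 0.498,"ty": 0.319,"tz": 0.6,"turn": -0.0016},
    {"jaw": 0.7,"tx": 0.498,"ty": 0.319,"tz": 0.6,"turn": -0.0016},
    {"jaw": 0.7,"tx": 0.498,"ty": 0.319,"tz": 0.6,"turn": -0.0016},
  ],
)

```text
t: 3.25
tool_pos: [0.5652, 0.2665, 0.2039]
orientation: [-1.956, -2.458, 0.003]
force: [-0.3, -1.0, -0.1]
opening: 0.0652
```

```bash
python3 - <<'E'
from h import *
rel([.559,.268,.047],103.1)
for n in ['wrist','side','scene']: grab(n,n+'1')
rel([.559,.268,.047],103.1)
E
```

```text
t=3.25 pos=[0.5652 0.2665 0.2039] head=102.98 F=[-0.3 -1.  -0.1] op=0.0652 -> tx,ty,tz=[ 0.0101 -0.0181  0.5229] dist=0.157 turn=-0.0006
t=3.40 pos=[0.5665 0.2662 0.2072] head=102.89 F=[ 1.  -0.9  0.3] op=0.0653 -> tx,ty,tz=[ 0.0113 -0.0255  0.534 ] dist=0.160 turn=-0.0012
```

View pics/wrist1.png

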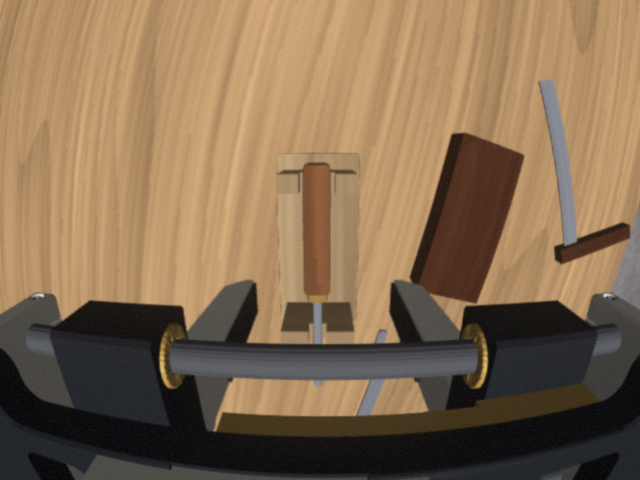

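View pics/side1.png

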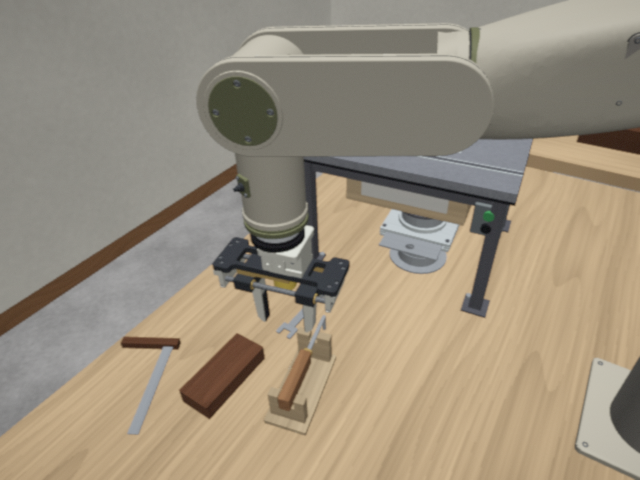

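```bash
cat >> h.py <<'E'
def wray(c,u,v,z):
    du,dv=u-c['cx'],v-c['cy']; r=np.hypot(du,dv); th=r/c['fx']
    d=Rm(c['attitude'])@np.array([np.sin(th)*du/r,np.sin(th)*dv/r,np.cos(th)]); e=c['eye']
    return (e+d*(z-e[2])/d[2])[:2]
E
python3 - <<'E'
from h import *
c=load('wrist1'); hsv=cv2.cvtColor(c['im'],cv2.COLOR_BGR2HSV)
print(hsv[230,316],hsv[220,480],hsv[200,350])
m=((hsv[...,1]>130)&(hsv[...,0]<18)).astype(np.uint8); m[:,:295]=0;m[:,340:]=0;m[310:]=0;m[:150]=0
P=np.array([wray(c,u,v,.082) for v,u in zip(*np.nonzero(m))]).astype(np.float32)
r=cv2.minAreaRect(P); print(len(P),r)
f=cv2.fitLine(P,cv2.DIST_L2,0,.01,.01).ravel(); print(f, np.degrees(np.arctan2(f[1],f[0])))
rod=[wray(c,u,v,.065) for u,v in [(316,310),(318,345-20)]]; print(rod)
rel([.559,.268,.047],103.1)
E
```

```text
[ 12 147 142] [  9 144  78] [ 16  91 165]
3385 ((0.5603641867637634, 0.26575902104377747), (0.020935656502842903, 0.11450570076704025), 12.711130142211914)
[ 0.22523886 -0.9743036   0.5592143   0.27116567] -76.98307
[array([0.57564995, 0.19463409]), array([0.58076863, 0.18007753])]
t=3.40 pos=[0.5665 0.2662 0.2072] head=102.89 F=[ 1.  -0.9  0.3] op=0.0653 -> tx,ty,tz=[ 0.0113 -0.0255  0.534 ] dist=0.160 turn=-0.0012
```

Call:
drive_tool(
  steps=[
    {"jaw": 0.7,"tx": 0.0113,"ty": -0.0255,"tz": 0.1,"turn": 0},
    {"jaw": 0.7,"tx": 0.0113,"ty": -0.0255,"tz": 0.2,"turn": 0},
    {"jaw": 0.7,"tx": 0.0113,"ty": -0.0255,"tz": 0.3,"turn": 0},
    {"jaw": 0.7,"tx": 0.0113,"ty": -0.0255,"tz": 0.4,"turn": 0},
    {"jaw": 0.7,"tx": 0.0113,"ty": -0.0255,"tz": 0.47,"turn": 0},
    {"jaw": 0.7,"tx": 0.0113,"ty": -0.0255,"tz": 0.52,"turn": 0},
    {"jaw": 0.7,"tx": 0.0113,"ty": -0.0255,"tz": 0.534,"turn": 0},
    {"jaw": 0.7,"tx": 0.0113,"ty": -0.0255,"tz": 0.534,"turn": 0},
    {"jaw": 0.7,"tx": 0.0113,"ty": -0.0255,"tz": 0.534,"turn": 0},
  ],
)

```text
t: 4.3
tool_pos: [0.5578, 0.2691, 0.0455]
orientation: [1.956, 2.457, 0.004]
force: [1.1, 0.2, -0.4]
opening: 0.0651
```

```bash
python3 - <<'E'
from h import *
rel([.559,.268,.046],103)
E
```

```text
t=4.30 pos=[0.5578 0.2691 0.0455] head=102.95 F=[ 1.1  0.2 -0.4] op=0.0651 -> tx,ty,tz=[-0.0046  0.0031 -0.0018] dist=0.002 turn=-0.0003
```

Call:
drive_tool(
  steps=[
    {"jaw": 0,"tx": 0,"ty": 0,"tz": 0,"turn": 0},
    {"jaw": 0,"tx": 0,"ty": 0,"tz": 0,"turn": 0},
    {"jaw": 0,"tx": 0,"ty": 0,"tz": 0,"turn": 0},
    {"jaw": 0,"tx": 0,"ty": 0,"tz": 0,"turn": 0},
    {"jaw": 0,"tx": 0,"ty": 0,"tz": 0,"turn": 0},
    {"jaw": 0,"tx": 0,"ty": 0,"tz": 0,"turn": 0},
    {"jaw": 0,"tx": 0,"ty": 0,"tz": 0,"turn": 0},
    {"jaw": 0,"tx": 0,"ty": 0,"tz": 0,"turn": 0},
  ],
  force=50,
)

```text
t: 5.1
tool_pos: [0.5565, 0.2689, 0.0434]
orientation: [-1.956, -2.458, -0.0]
force: [0.5, -0.1, -1.2]
opening: 0.0216
```

```bash
python3 - <<'E'
from h import *
rel([.559,.268,.147],103)
E
```

```text
t=5.10 pos=[0.5565 0.2689 0.0434] head=102.97 F=[ 0.5 -0.1 -1.2] op=0.0216 -> tx,ty,tz=[-0.0048  0.0076 -0.3453] dist=0.104 turn=-0.0002
```

Call:
drive_tool(
  steps=[
    {"jaw": 0,"tx": 0,"ty": 0,"tz": -0.06,"turn": 0},
    {"jaw": 0,"tx": 0,"ty": 0,"tz": -0.12,"turn": 0},
    {"jaw": 0,"tx": 0,"ty": 0,"tz": -0.2,"turn": 0},
    {"jaw": 0,"tx": 0,"ty": 0,"tz": -0.3,"turn": 0},
    {"jaw": 0,"tx": 0,"ty": 0,"tz": -0.36,"turn": 0},
    {"jaw": 0,"tx": 0,"ty": 0,"tz": -0.4,"turn": 0},
    {"jaw": 0,"tx": 0,"ty": 0,"tz": -0.4,"turn": 0},
    {"jaw": 0,"tx": 0,"ty": 0,"tz": -0.4,"turn": 0},
    {"jaw": 0,"tx": 0,"ty": 0,"tz": -0.4,"turn": 0},
  ],
)

```text
t: 6.0
tool_pos: [0.5554, 0.2685, 0.1615]
orientation: [-1.955, -2.457, 0.004]
force: [-0.2, -0.8, -1.5]
opening: 0.0217
```

```bash
python3 - <<'E'
from h import *
rel([.559,.268,.147],103)
for n in ['side','scene']: grab(n,n+'2')
for n,(x,y,w,h) in {'side2':(220,220,160,140),'scene2':(290,250,150,150)}.items():
    im=load(n)['im']; cv2.imwrite(f'pics/{n}_c.png',cv2.resize(im[y:y+h,x:x+w],None,fx=4,fy=4,interpolation=cv2.INTER_CUBIC))
rel([.559,.268,.147],103)
E
```

```text
t=6.00 pos=[0.5554 0.2685 0.1615] head=102.97 F=[-0.2 -0.8 -1.5] op=0.0217 -> tx,ty,tz=[-0.0043  0.0113  0.0482] dist=0.015 turn=-0.0002
t=6.10 pos=[0.5556 0.2686 0.1617] head=102.97 F=[ 0.2  0.  -1. ] op=0.0215 -> tx,ty,tz=[-0.0043  0.0108  0.0491] dist=0.015 turn=-0.0002
```

View pics/side2_c.png

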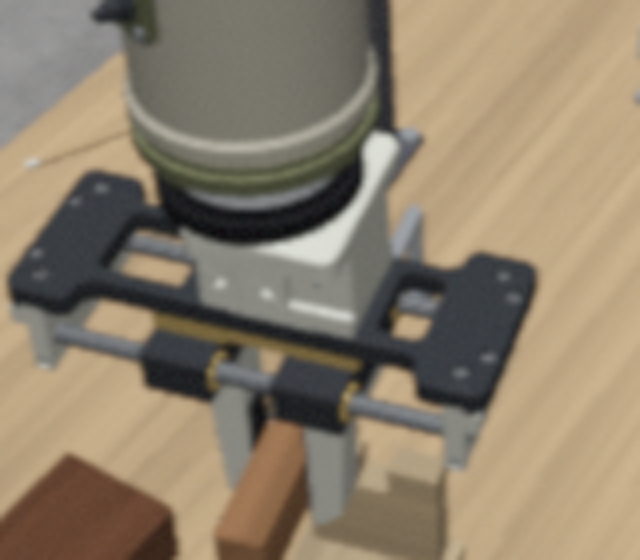

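View pics/scene2_c.png

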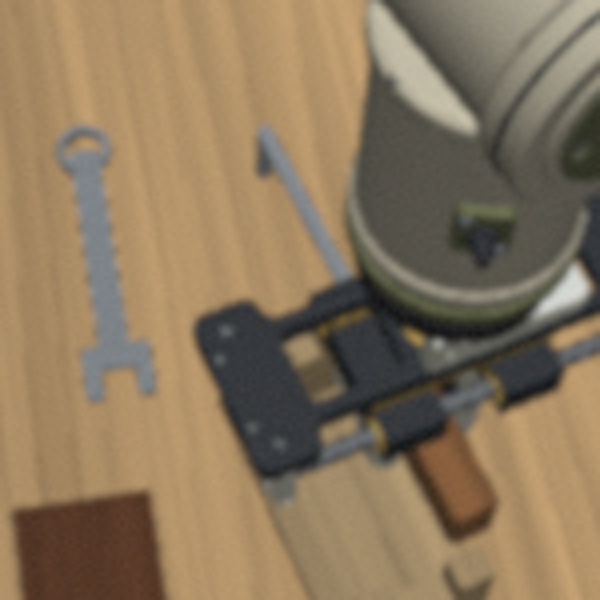

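```bash
cat >> h.py <<'E'
def ray(c,u,v,z):
    d=Rm(c['attitude'])@np.array([(u-c['cx'])/c['fx'],(v-c['cy'])/c['fy'],1]); e=c['eye']
    return (e+d*(z-e[2])/d[2])[:2]
def tri(ca,ua,cb,ub):
    A=[];b=[]
    for c,(u,v) in ((ca,ua),(cb,ub)):
        d=Rm(c['attitude'])@np.array([(u-c['cx'])/c['fx'],(v-c['cy'])/c['fy'],1]); d/=np.linalg.norm(d)
        M=np.eye(3)-np.outer(d,d); A.append(M); b.append(M@c['eye'])
    x=np.linalg.lstsq(np.vstack(A),np.hstack(b),rcond=None)[0]; return x
E
python3 - <<'E'
from h import *
a=load('scene2');b=load('side2')
# scene bend top, scene leg bottom
print('bend', ray(a,356,282,.187),ray(b,323,273,.187), tri(a,(356,282),b,(323.2,272.8)))
print('legend', ray(a,356,292.5,.147))
u=np.array([.2250,-.9744]); p=np.array([.5556,.2686])
print('pred tip from TCP', p+.156*u)
P=pts(a); print(P[282:296,356].round(3)); 
E
```

```text
bend [0.59161878 0.11476463] [0.59047764 0.11845982] [0.5917182  0.1145766  0.18487413]
legend [0.59032032 0.11489669]
pred tip from TCP [0.5907    0.1165936]
[[ 0.592  0.117  0.191]
 [ 0.592  0.116  0.186]
 [ 0.592  0.118  0.186]
 [ 0.593  0.122  0.188]
 [ 0.593  0.121  0.182]
 [ 0.593  0.123  0.183]
 [ 0.592  0.12   0.173]
 [ 0.591  0.117  0.165]
 [ 0.591  0.118  0.162]
 [ 0.591  0.117  0.157]
 [ 0.591  0.118  0.154]
 [ 0.591  0.118  0.151]
 [ 0.569  0.036 -0.001]
 [ 0.57   0.039  0.   ]]
```

```bash
python3 - <<'E'
from h import *
rel([.4936,.1054,.142],96.5)
E
```

```text
t=6.10 pos=[0.5556 0.2686 0.1617] head=102.97 F=[ 0.2  0.  -1. ] op=0.0215 -> tx,ty,tz=[-0.4836 -0.3232  0.0668] dist=0.176 turn=0.0359
```

Call:
drive_tool(
  steps=[
    {"jaw": 0,"tx": -0.05,"ty": -0.03,"tz": 0,"turn": 0.004},
    {"jaw": 0,"tx": -0.13,"ty": -0.09,"tz": 0,"turn": 0.01},
    {"jaw": 0,"tx": -0.22,"ty": -0.15,"tz": 0,"turn": 0.018},
    {"jaw": 0,"tx": -0.31,"ty": -0.21,"tz": 0.02,"turn": 0.025},
    {"jaw": 0,"tx": -0.39,"ty": -0.26,"tz": 0.04,"turn": 0.03},
    {"jaw": 0,"tx": -0.45,"ty": -0.3,"tz": 0.06,"turn": 0.034},
    {"jaw": 0,"tx": -0.4836,"ty": -0.3232,"tz": 0.0668,"turn": 0.0359},
    {"jaw": 0,"tx": -0.4836,"ty": -0.3232,"tz": 0.0668,"turn": 0.0359},
    {"jaw": 0,"tx": -0.4836,"ty": -0.3232,"tz": 0.0668,"turn": 0.0359},
    {"jaw": 0,"tx": -0.4836,"ty": -0.3232,"tz": 0.0668,"turn": 0.0359},
  ],
)

```text
t: 7.1
tool_pos: [0.4951, 0.1066, 0.1438]
orientation: [2.091, 2.345, 0.001]
force: [-1.1, 0.1, -1.7]
opening: 0.0216
```

```bash
python3 - <<'E'
from h import *
for n in ['side','scene']: grab(n,n+'3')
for n,(x,y,w,h) in {'side3':(320,170,160,140),'scene3':(280,130,150,150)}.items():
    im=load(n)['im']; cv2.imwrite(f'pics/{n}_c.png',cv2.resize(im[y:y+h,x:x+w],None,fx=4,fy=4,interpolation=cv2.INTER_CUBIC))
rel([.5038,.016,.142],96.5)
E
```

```text
t=7.20 pos=[0.4949 0.1066 0.1437] head=96.57 F=[ 0.7  1.2 -1.1] op=0.0216 -> tx,ty,tz=[-0.3034 -0.0052  0.0055] dist=0.091 turn=0.0004
```

View pics/side3_c.png

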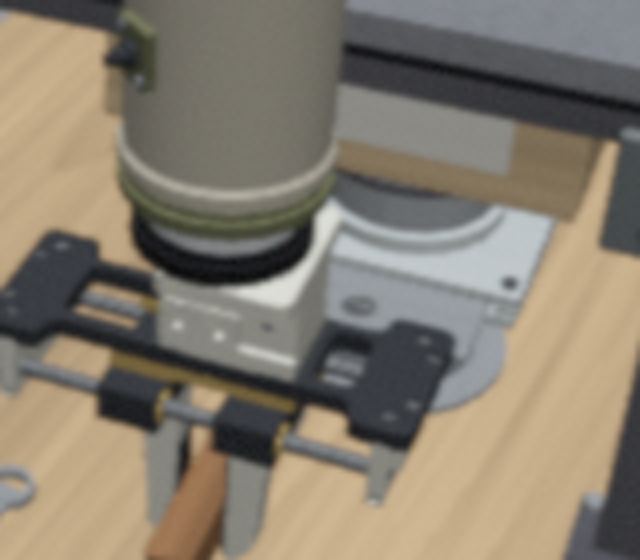

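View pics/scene3.png

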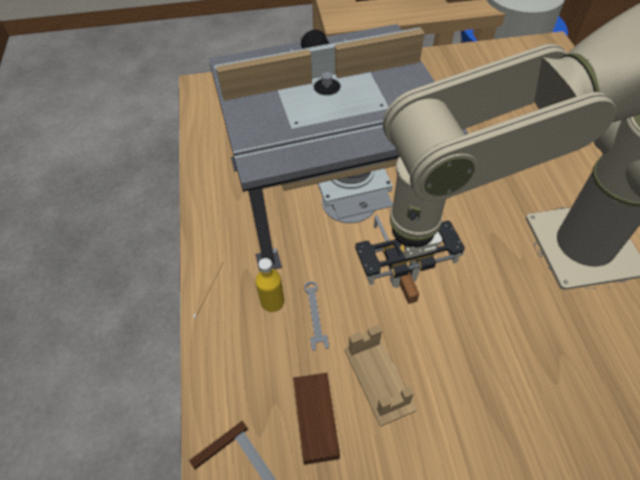

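Call:
drive_tool(
  steps=[
    {"jaw": 0,"tx": -0.04,"ty": -0.005,"tz": 0.0055,"turn": 0},
    {"jaw": 0,"tx": -0.1,"ty": -0.005,"tz": 0.0055,"turn": 0},
    {"jaw": 0,"tx": -0.16,"ty": -0.005,"tz": 0.0055,"turn": 0},
    {"jaw": 0,"tx": -0.22,"ty": -0.005,"tz": 0.0055,"turn": 0},
    {"jaw": 0,"tx": -0.27,"ty": -0.005,"tz": 0.0055,"turn": 0},
    {"jaw": 0,"tx": -0.3,"ty": -0.005,"tz": 0.0055,"turn": 0},
    {"jaw": 0,"tx": -0.3034,"ty": -0.005,"tz": 0.0055,"turn": 0},
    {"jaw": 0,"tx": -0.3034,"ty": -0.005,"tz": 0.0055,"turn": 0},
    {"jaw": 0,"tx": -0.3034,"ty": -0.005,"tz": 0.0055,"turn": 0},
  ],
)

```text
t: 8.1
tool_pos: [0.5033, 0.0156, 0.1417]
orientation: [-2.091, -2.344, -0.0]
force: [0.1, 0.6, -1.2]
opening: 0.0217
```

```bash
python3 - <<'E'
from h import *
for n in ['side','scene']: grab(n,n+'4')
for n,(x,y,w,h) in {'side4':(320,170,160,140),'scene4':(310,150,100,100)}.items():
    im=load(n)['im']; cv2.imwrite(f'pics/{n}_c.png',cv2.resize(im[y:y+h,x:x+w],None,fx=5,fy=5,interpolation=cv2.INTER_CUBIC))
rel([.5038,.016,.142],96.5)
E
```

```text
t=8.20 pos=[0.5033 0.0157 0.1417] head=96.55 F=[ 0.8  0.3 -1.8] op=0.0221 -> tx,ty,tz=[ 0.0008  0.0019 -0.0009] dist=0.001 turn=0.0003
```

View pics/side4_c.png

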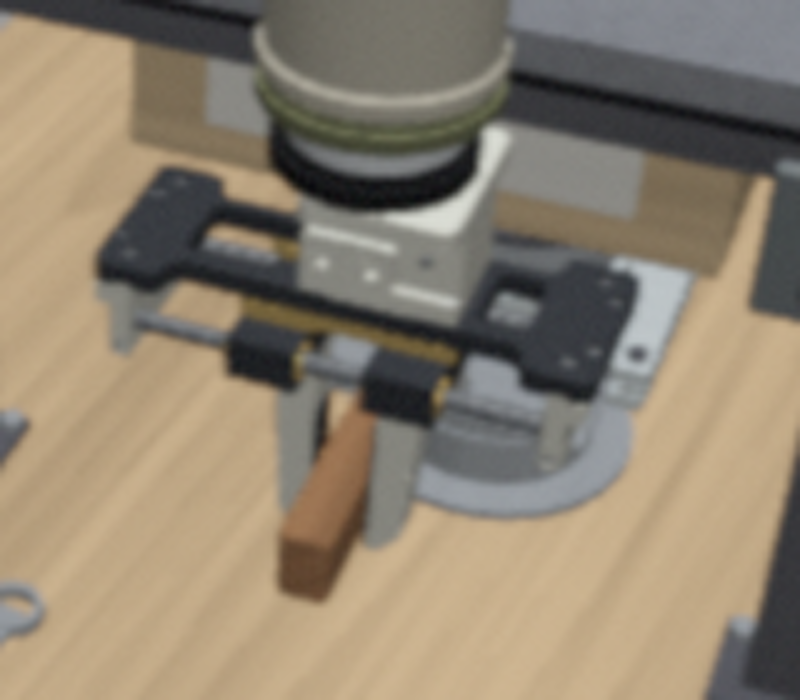

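View pics/scene4_c.png

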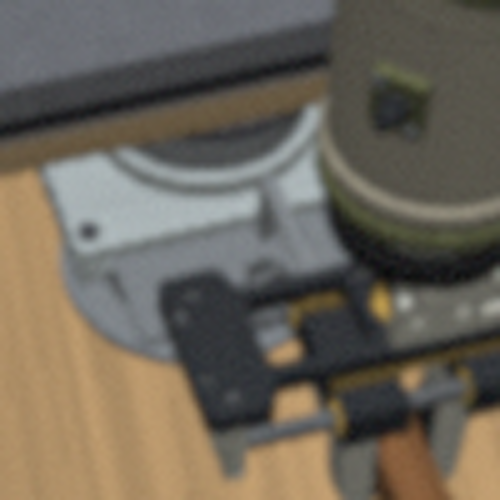

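```bash
python3 - <<'E'
from h import *
a=load('scene4')
for z in (.125,.127,.129): print(ray(a,363.3,196.3,z), ray(a,363.3,195.5,z))
print('eye again', ray(a,362.9,204.5,.102),'pred tip',np.array([.5033,.0157])+.156*np.array([.114,-.9935]))
E
```

```text
[ 0.51979916 -0.14411116] [ 0.51929784 -0.14647814]
[ 0.52023987 -0.14245259] [ 0.51973964 -0.14481444]
[ 0.52068058 -0.14079403] [ 0.52018144 -0.14315073]
eye again [ 0.52084624 -0.13880592] pred tip [ 0.521084 -0.139286]
```

Call:
drive_tool(
  steps=[
    {"jaw": 0,"tx": 0,"ty": 0,"tz": 0.02,"turn": 0},
    {"jaw": 0,"tx": 0,"ty": 0,"tz": 0.04,"turn": 0},
    {"jaw": 0,"tx": 0,"ty": 0,"tz": 0.06,"turn": 0},
    {"jaw": 0,"tx": 0,"ty": 0,"tz": 0.075,"turn": 0},
    {"jaw": 0,"tx": 0,"ty": 0,"tz": 0.08,"turn": 0},
    {"jaw": 0,"tx": 0,"ty": 0,"tz": 0.085,"turn": 0},
    {"jaw": 0,"tx": 0,"ty": 0,"tz": 0.09,"turn": 0},
    {"jaw": 0,"tx": 0,"ty": 0,"tz": 0.093,"turn": 0},
    {"jaw": 0,"tx": 0,"ty": 0,"tz": 0.093,"turn": 0},
  ],
)

```text
t: 9.1
tool_pos: [0.5034, 0.0151, 0.1139]
orientation: [2.092, 2.344, 0.0]
force: [-0.2, 1.1, -1.8]
opening: 0.0217
```

Call:
drive_tool(
  steps=[
    {"jaw": 0,"tx": 0,"ty": 0,"tz": 0.004,"turn": 0},
    {"jaw": 0,"tx": 0,"ty": 0,"tz": 0.008,"turn": 0},
    {"jaw": 0,"tx": 0,"ty": 0,"tz": 0.012,"turn": 0},
    {"jaw": 0,"tx": 0,"ty": 0,"tz": 0.012,"turn": 0},
  ],
)

```text
t: 9.5
tool_pos: [0.5032, 0.0151, 0.11]
orientation: [-2.092, -2.344, 0.0]
force: [0.2, -0.1, -1.5]
opening: 0.0218
```

Call:
drive_tool(
  steps=[
    {"jaw": 0,"tx": 0,"ty": 0,"tz": 0.008,"turn": 0},
    {"jaw": 0,"tx": 0,"ty": 0,"tz": 0.016,"turn": 0},
    {"jaw": 0,"tx": 0,"ty": 0,"tz": 0.024,"turn": 0},
    {"jaw": 0,"tx": 0,"ty": 0,"tz": 0.024,"turn": 0},
  ],
)

```text
t: 9.9
tool_pos: [0.5029, 0.0152, 0.1025]
orientation: [-2.091, -2.343, 0.001]
force: [-0.5, 0.3, -1.3]
opening: 0.0214
```

```bash
python3 - <<'E'
from h import *
for n in ['scene','side']: grab(n,n+'5')
for n,(x,y,w,h) in {'scene5':(310,150,100,100)}.items():
    im=load(n)['im']; cv2.imwrite(f'pics/{n}_c.png',cv2.resize(im[y:y+h,x:x+w],None,fx=5,fy=5,interpolation=cv2.INTER_CUBIC))
s=robot.read_state();print(s['force'],s['tool_pos'],s['wrist_torque'])
E
```

```text
[ 0.11300027 -0.1435143  -2.24908672] [0.50321688 0.01516787 0.10290726] [-0.00212149 -0.0313878  -0.00392851]
```

View pics/scene5_c.png

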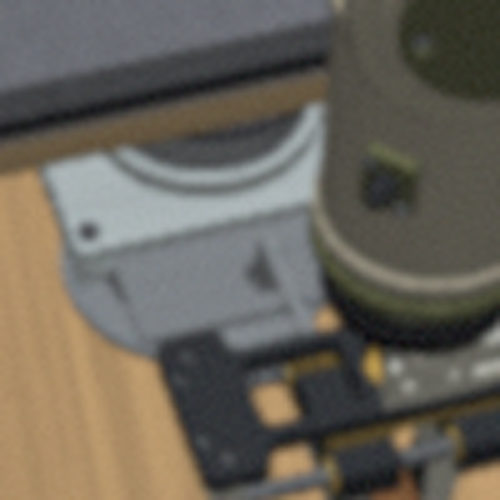

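Call:
drive_tool(
  steps=[
    {"jaw": 0,"tx": 0.01,"ty": 0,"tz": 0,"turn": 0},
    {"jaw": 0,"tx": 0.02,"ty": 0,"tz": 0,"turn": 0},
    {"jaw": 0,"tx": 0.03,"ty": 0,"tz": 0,"turn": 0},
    {"jaw": 0,"tx": 0.04,"ty": 0,"tz": 0,"turn": 0},
    {"jaw": 0,"tx": 0.05,"ty": 0,"tz": 0,"turn": 0},
    {"jaw": 0,"tx": 0.06,"ty": 0,"tz": 0,"turn": 0},
  ],
)

```text
t: 10.6
tool_pos: [0.5014, 0.0322, 0.103]
orientation: [2.091, 2.343, -0.002]
force: [0.9, -6.4, -3.2]
opening: 0.0216
```

```bash
python3 - <<'E'
from h import *
s=robot.read_state();print(s['force'],s['tool_pos'],s['wrist_torque'])
E
```

```text
[ 0.93680284 -6.35803723 -3.18019878] [0.50136109 0.03217351 0.10298486] [-0.99332235 -0.2416074   0.06049342]
```

Call:
drive_tool(
  steps=[
    {"jaw": 0,"tx": 0.015,"ty": 0,"tz": 0,"turn": 0},
    {"jaw": 0,"tx": 0.03,"ty": 0,"tz": 0,"turn": 0},
    {"jaw": 0,"tx": 0.045,"ty": 0,"tz": 0,"turn": 0},
    {"jaw": 0,"tx": 0.06,"ty": 0,"tz": 0,"turn": 0},
    {"jaw": 0,"tx": 0.075,"ty": 0,"tz": 0,"turn": 0},
    {"jaw": 0,"tx": 0.09,"ty": 0,"tz": 0,"turn": 0},
    {"jaw": 0,"tx": 0.105,"ty": 0,"tz": 0,"turn": 0},
    {"jaw": 0,"tx": 0.12,"ty": 0,"tz": 0,"turn": 0},
    {"jaw": 0,"tx": 0.135,"ty": 0,"tz": 0,"turn": 0},
    {"jaw": 0,"tx": 0.15,"ty": 0,"tz": 0,"turn": 0},
    {"jaw": 0,"tx": 0.165,"ty": 0,"tz": 0,"turn": 0},
    {"jaw": 0,"tx": 0.18,"ty": 0,"tz": 0,"turn": 0},
  ],
)

```text
t: 11.8
tool_pos: [0.4952, 0.0858, 0.1029]
orientation: [2.091, 2.343, -0.002]
force: [0.8, -7.4, -2.4]
opening: 0.0217
```

```bash
python3 - <<'E'
from h import *
for n in ['side','scene']: grab(n,n+'6')
for n,(x,y,w,h) in {'side6':(320,170,160,140),'scene6':(280,140,140,140)}.items():
    im=load(n)['im']; cv2.imwrite(f'pics/{n}_c.png',cv2.resize(im[y:y+h,x:x+w],None,fx=4,fy=4,interpolation=cv2.INTER_CUBIC))
s=robot.read_state();print(s['force'],s['tool_pos'],s['wrist_torque'])
E
```

```text
[ 1.40492459 -3.57174715 -3.04074738] [0.49515839 0.0863619  0.10297779] [-0.67423581 -0.30316607  0.05508937]
```

View pics/scene6_c.png

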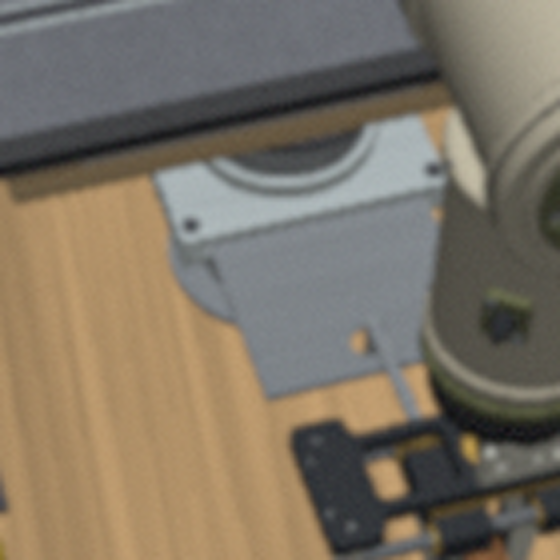

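View pics/side6_c.png

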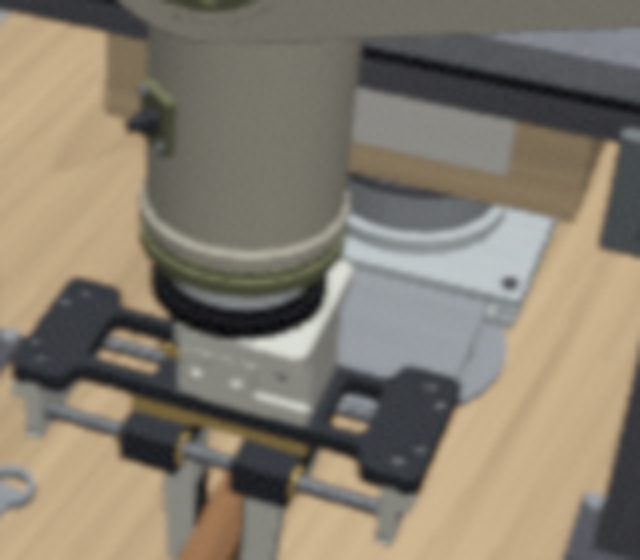

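```bash
python3 - <<'E'
from h import *
a=load('scene6'); e=ray(a,370.4,225.1,.102); print(e, (e-np.array([.521,-.139]))@np.array([-.113,.9936]))
E
```

```text
[ 0.51665843 -0.07663176] 0.06245967992786511
```

Call:
drive_tool(
  steps=[
    {"jaw": 0,"tx": 0.012,"ty": 0,"tz": 0,"turn": 0},
    {"jaw": 0,"tx": 0.024,"ty": 0,"tz": 0,"turn": 0},
    {"jaw": 0,"tx": 0.036,"ty": 0,"tz": 0,"turn": 0},
    {"jaw": 0,"tx": 0.048,"ty": 0,"tz": 0,"turn": 0},
    {"jaw": 0,"tx": 0.06,"ty": 0,"tz": 0,"turn": 0},
    {"jaw": 0,"tx": 0.06,"ty": 0,"tz": 0,"turn": 0},
  ],
)

```text
t: 12.5
tool_pos: [0.4931, 0.1042, 0.103]
orientation: [2.091, 2.344, -0.001]
force: [1.2, -4.8, -1.9]
opening: 0.0218
```

Call:
drive_tool(
  steps=[
    {"jaw": 0,"tx": 0.005,"ty": 0,"tz": 0,"turn": 0},
    {"jaw": 0,"tx": 0.01,"ty": 0,"tz": 0,"turn": 0},
    {"jaw": 0,"tx": 0.015,"ty": 0,"tz": 0,"turn": 0},
    {"jaw": 0,"tx": 0.02,"ty": 0,"tz": 0,"turn": 0},
    {"jaw": 0,"tx": 0.025,"ty": 0,"tz": 0,"turn": 0},
    {"jaw": 0,"tx": 0.028,"ty": 0,"tz": 0,"turn": 0},
  ],
)

```text
t: 13.1
tool_pos: [0.4922, 0.1122, 0.103]
orientation: [2.091, 2.343, -0.001]
force: [1.7, -6.2, -2.3]
opening: 0.0219
```

Call:
drive_tool(
  steps=[
    {"jaw": 0,"tx": 0.004,"ty": 0,"tz": 0,"turn": 0},
    {"jaw": 0,"tx": 0.007,"ty": 0,"tz": 0,"turn": 0},
    {"jaw": 0,"tx": 0.01,"ty": 0,"tz": 0,"turn": 0},
    {"jaw": 0,"tx": 0.01,"ty": 0,"tz": 0,"turn": 0},
  ],
)

```text
t: 13.5
tool_pos: [0.4919, 0.1153, 0.103]
orientation: [2.091, 2.343, -0.001]
force: [0.5, -5.5, -2.7]
opening: 0.0214
```

Call:
drive_tool(
  steps=[
    {"jaw": 0,"tx": 0.003,"ty": 0,"tz": 0,"turn": 0},
    {"jaw": 0,"tx": 0.005,"ty": 0,"tz": 0,"turn": 0},
    {"jaw": 0,"tx": 0.005,"ty": 0,"tz": 0,"turn": 0},
  ],
)

```text
t: 13.8
tool_pos: [0.4917, 0.1167, 0.103]
orientation: [2.091, 2.343, -0.001]
force: [0.9, -4.7, -1.9]
opening: 0.0216
```

Call:
drive_tool(
  steps=[
    {"jaw": 0,"tx": 0.003,"ty": 0,"tz": 0,"turn": 0},
    {"jaw": 0,"tx": 0.006,"ty": 0,"tz": 0,"turn": 0},
    {"jaw": 0,"tx": 0.006,"ty": 0,"tz": 0,"turn": 0},
  ],
)

```text
t: 14.1
tool_pos: [0.4915, 0.1173, 0.1027]
orientation: [2.091, 2.342, -0.004]
force: [3.4, -11.7, -3.0]
opening: 0.0218
```

Call:
drive_tool(
  steps=[
    {"jaw": 0,"tx": 0.003,"ty": 0,"tz": 0,"turn": 0},
    {"jaw": 0,"tx": 0.006,"ty": 0,"tz": 0,"turn": 0},
    {"jaw": 0,"tx": 0.006,"ty": 0,"tz": 0,"turn": 0},
  ],
)

```text
t: 14.4
tool_pos: [0.4914, 0.1176, 0.1025]
orientation: [2.09, 2.34, -0.007]
force: [3.1, -18.2, -4.2]
opening: 0.022
```

Call:
drive_tool(
  steps=[
    {"jaw": 0,"tx": -0.01,"ty": 0,"tz": 0,"turn": 0},
    {"jaw": 0,"tx": -0.018,"ty": 0,"tz": 0,"turn": 0},
    {"jaw": 0,"tx": -0.026,"ty": 0,"tz": 0,"turn": 0},
    {"jaw": 0,"tx": -0.026,"ty": 0,"tz": 0,"turn": 0},
    {"jaw": 0,"tx": -0.026,"ty": 0,"tz": 0,"turn": 0},
  ],
)

```text
t: 14.9
tool_pos: [0.4921, 0.1135, 0.1031]
orientation: [-2.092, -2.344, -0.001]
force: [0.1, 0.2, -1.7]
opening: 0.0215
```

```bash
python3 - <<'E'
from h import *
for n in ['side','scene']: grab(n,n+'7')
for n,(x,y,w,h) in {'side7':(320,170,160,140),'scene7':(280,140,140,140)}.items():
    im=load(n)['im']; cv2.imwrite(f'pics/{n}_c.png',cv2.resize(im[y:y+h,x:x+w],None,fx=4,fy=4,interpolation=cv2.INTER_CUBIC))
s=robot.read_state();print(s['force'],s['tool_pos'],s['wrist_torque'])
E
```

```text
[-0.6122963  -0.47205104 -1.21469438] [0.49208578 0.11346147 0.10307611] [ 0.04910484 -0.15622468 -0.03565518]
```

View pics/scene7_c.png

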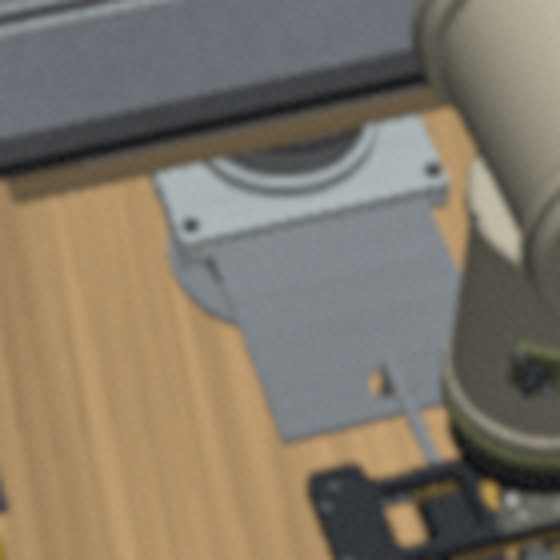

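Call:
drive_tool(
  steps=[
    {"jaw": 0,"tx": 0,"ty": 0.008,"tz": 0,"turn": 0},
    {"jaw": 0,"tx": 0,"ty": 0.008,"tz": -0.01,"turn": 0},
    {"jaw": 0,"tx": 0,"ty": 0.008,"tz": -0.03,"turn": 0},
    {"jaw": 0,"tx": 0,"ty": 0.008,"tz": -0.05,"turn": 0},
    {"jaw": 0,"tx": 0,"ty": 0.008,"tz": -0.08,"turn": 0},
    {"jaw": 0,"tx": 0,"ty": 0.008,"tz": -0.12,"turn": 0},
    {"jaw": 0,"tx": 0,"ty": 0.008,"tz": -0.17,"turn": 0},
    {"jaw": 0,"tx": 0,"ty": 0.008,"tz": -0.19,"turn": 0},
    {"jaw": 0,"tx": 0,"ty": 0.008,"tz": -0.19,"turn": 0},
  ],
)

```text
t: 15.9
tool_pos: [0.4957, 0.1136, 0.162]
orientation: [2.09, 2.342, 0.004]
force: [-0.3, -0.0, -1.4]
opening: 0.0215
```

```bash
python3 - <<'E'
from h import *
for n in ['side','scene']: grab(n,n+'8')
for n,(x,y,w,h) in {'side8':(320,170,160,140),'scene8':(280,140,140,140)}.items():
    im=load(n)['im']; cv2.imwrite(f'pics/{n}_c.png',cv2.resize(im[y:y+h,x:x+w],None,fx=4,fy=4,interpolation=cv2.INTER_CUBIC))
rel([.5556,.2686,.16],102.97)
E
```

```text
t=16.00 pos=[0.4946 0.1135 0.1601] head=96.50 F=[-0.3  0.7 -1.4] op=0.0221 -> tx,ty,tz=[4.907e-01 2.607e-01 3.000e-04] dist=0.167 turn=-0.0359
```

View pics/scene8_c.png

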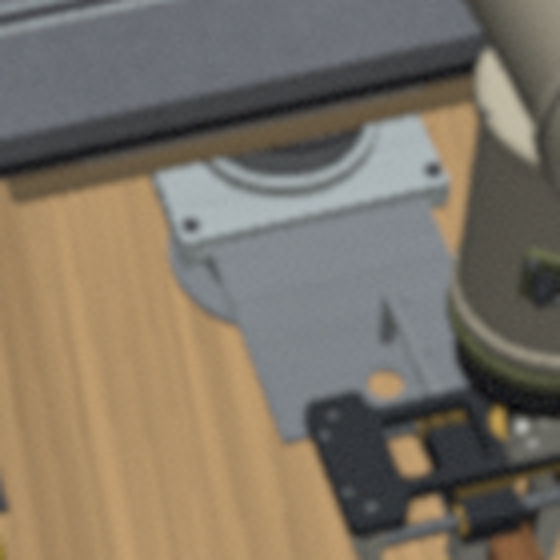

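```bash
python3 - <<'E'
from h import *
a=load('scene8'); e=ray(a,376.2,236.0,.102); print(e, (e-np.array([.521,-.139]))@np.array([-.113,.9936]))
P=pts(a); print(P[213:228:2,376].round(3))
E
```

```text
[ 0.51052698 -0.04446059] 0.09511780572862975
[[ 0.517 -0.044  0.186]
 [ 0.518 -0.039  0.186]
 [ 0.516 -0.041  0.176]
 [ 0.516 -0.043  0.167]
 [ 0.516 -0.041  0.162]
 [ 0.516 -0.04   0.157]
 [ 0.516 -0.038  0.151]
 [ 0.505 -0.071  0.099]]
```

Call:
drive_tool(
  steps=[
    {"jaw": 0,"tx": 0.05,"ty": 0.03,"tz": -0.01,"turn": -0.004},
    {"jaw": 0,"tx": 0.13,"ty": 0.07,"tz": -0.02,"turn": -0.01},
    {"jaw": 0,"tx": 0.22,"ty": 0.12,"tz": -0.02,"turn": -0.018},
    {"jaw": 0,"tx": 0.31,"ty": 0.17,"tz": -0.02,"turn": -0.025},
    {"jaw": 0,"tx": 0.39,"ty": 0.21,"tz": -0.02,"turn": -0.03},
    {"jaw": 0,"tx": 0.45,"ty": 0.24,"tz": -0.01,"turn": -0.034},
    {"jaw": 0,"tx": 0.4907,"ty": 0.2607,"tz": 0,"turn": -0.0359},
    {"jaw": 0,"tx": 0.4907,"ty": 0.2607,"tz": 0,"turn": -0.0359},
    {"jaw": 0,"tx": 0.4907,"ty": 0.2607,"tz": 0,"turn": -0.0359},
    {"jaw": 0,"tx": 0.4907,"ty": 0.2607,"tz": 0,"turn": -0.0359},
  ],
)

```text
t: 17.0
tool_pos: [0.5554, 0.2677, 0.1599]
orientation: [-1.957, -2.457, 0.001]
force: [-0.0, 0.6, -1.0]
opening: 0.0218
```

```bash
python3 - <<'E'
from h import *
for n in ['side','scene']: grab(n,n+'9')
rel([.5560,.2688,.0455],102.97)
a=load('scene9');P=pts(a); im=a['im']
cv2.imwrite('pics/s9.png',cv2.resize(im[250:430,290:440],None,fx=4,fy=4)[:, :600][:600])
for r in (280,283,286,289,292,294,296): print(r,P[r,350:362,2].round(3))
b=load('side9'); cv2.imwrite('pics/sd9.png',cv2.resize(b['im'][230:370,220:380],None,fx=4,fy=4))
E
```

```text
t=17.10 pos=[0.5556 0.2678 0.1603] head=102.91 F=[-0.   1.7 -0.7] op=0.0217 -> tx,ty,tz=[0.0031 0.002  0.3827] dist=0.115 turn=-0.0003
280 [ 0.     0.002  0.006 -0.     0.002  0.003 -0.001  0.003  0.002 -0.
  0.001  0.002]
283 [ 0.002 -0.    -0.002 -0.     0.185  0.187  0.187  0.185  0.186 -0.003
 -0.002  0.007]
286 [ 0.     0.003 -0.003 -0.001  0.174  0.174  0.184  0.187  0.186  0.185
  0.004 -0.002]
289 [ 0.001  0.002  0.005 -0.001  0.164  0.165  0.164  0.181  0.186  0.186
  0.186  0.185]
292 [-0.001  0.003 -0.002  0.147  0.152  0.155  0.153 -0.    -0.003  0.182
  0.184  0.187]
294 [ 0.001  0.    -0.002  0.001  0.    -0.     0.002  0.001  0.     0.004
  0.185  0.185]
296 [ 0.004  0.     0.002  0.001  0.001  0.002 -0.002 -0.004  0.    -0.
 -0.001  0.183]
```

View pics/s9.png

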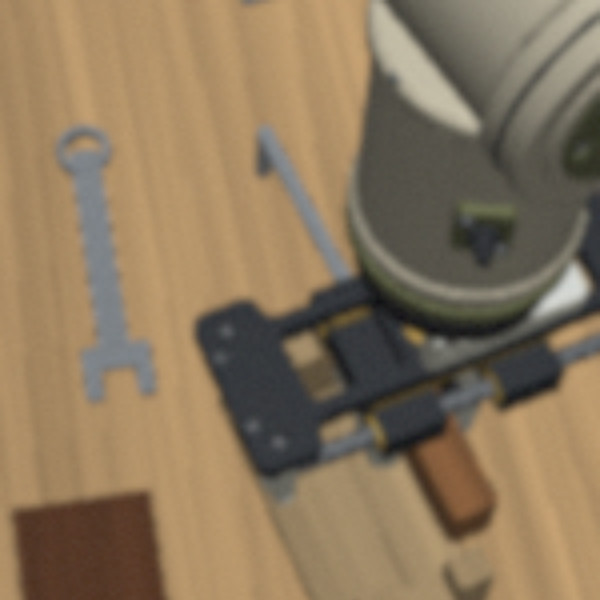

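View pics/sd9.png

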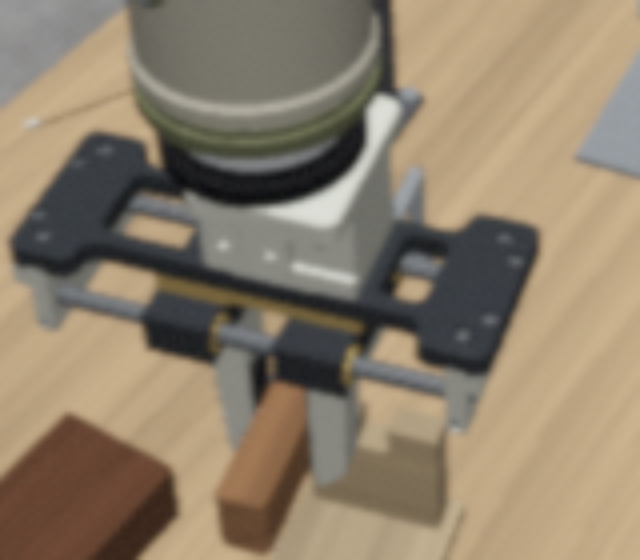

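Call:
drive_tool(
  steps=[
    {"jaw": 0,"tx": 0.0031,"ty": 0.002,"tz": 0.05,"turn": 0},
    {"jaw": 0,"tx": 0.0031,"ty": 0.002,"tz": 0.11,"turn": 0},
    {"jaw": 0,"tx": 0.0031,"ty": 0.002,"tz": 0.18,"turn": 0},
    {"jaw": 0,"tx": 0.0031,"ty": 0.002,"tz": 0.25,"turn": 0},
    {"jaw": 0,"tx": 0.0031,"ty": 0.002,"tz": 0.3,"turn": 0},
    {"jaw": 0,"tx": 0.0031,"ty": 0.002,"tz": 0.34,"turn": 0},
    {"jaw": 0,"tx": 0.0031,"ty": 0.002,"tz": 0.365,"turn": 0},
    {"jaw": 0,"tx": 0.0031,"ty": 0.002,"tz": 0.38,"turn": 0},
    {"jaw": 0,"tx": 0.0031,"ty": 0.002,"tz": 0.385,"turn": 0},
    {"jaw": 0,"tx": 0.0031,"ty": 0.002,"tz": 0.386,"turn": 0},
    {"jaw": 0,"tx": 0.0031,"ty": 0.002,"tz": 0.386,"turn": 0},
  ],
)

```text
t: 18.2
tool_pos: [0.5565, 0.2698, 0.045]
orientation: [1.956, 2.458, 0.002]
force: [0.3, 0.2, -1.4]
opening: 0.0219
```

```bash
python3 - <<'E'
from h import *
for n in ['side','scene']: grab(n,n+'10')
rel([.5565,.2689,.0434],102.97)
a=load('scene10'); cv2.imwrite('pics/s10.png',cv2.resize(a['im'][290:430,300:440],None,fx=4,fy=4))
E
```

```text
t=18.30 pos=[0.5564 0.2699 0.045 ] head=102.97 F=[-1.  -0.1 -1. ] op=0.0219 -> tx,ty,tz=[-0.0032 -0.0004  0.0053] dist=0.002 turn=-0.0000
```

View pics/s10.png

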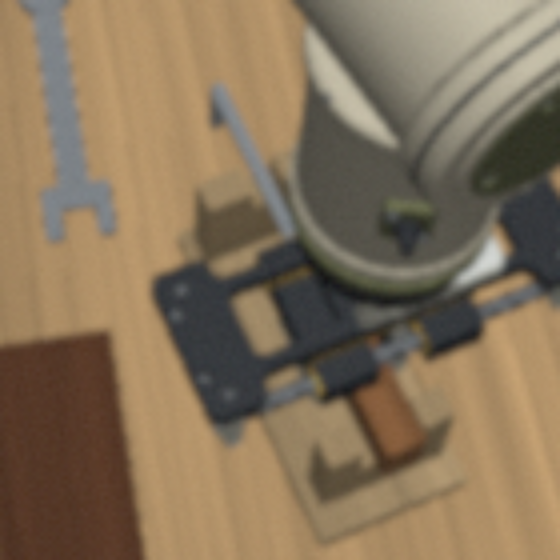

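Call:
drive_tool(
  steps=[
    {"jaw": 0,"tx": 0,"ty": 0,"tz": 0.003,"turn": 0},
    {"jaw": 0,"tx": 0,"ty": 0,"tz": 0.005,"turn": 0},
    {"jaw": 0.4,"tx": 0,"ty": 0,"tz": 0.005,"turn": 0},
    {"jaw": 0.7,"tx": 0,"ty": 0,"tz": 0.005,"turn": 0},
    {"jaw": 0.7,"tx": 0,"ty": 0,"tz": 0.005,"turn": 0},
    {"jaw": 0.7,"tx": 0,"ty": 0,"tz": 0.005,"turn": 0},
    {"jaw": 0.7,"tx": 0,"ty": 0,"tz": 0.005,"turn": 0},
  ],
  force=10,
)

```text
t: 19.0
tool_pos: [0.5559, 0.2696, 0.0427]
orientation: [-1.956, -2.458, 0.0]
force: [-0.3, -0.5, -0.8]
opening: 0.0572
```

Call:
drive_tool(
  steps=[
    {"jaw": 0.7,"tx": 0,"ty": 0,"tz": -0.06,"turn": 0},
    {"jaw": 0.7,"tx": 0,"ty": 0,"tz": -0.14,"turn": 0},
    {"jaw": 0.7,"tx": 0,"ty": 0,"tz": -0.25,"turn": 0},
    {"jaw": 0.7,"tx": 0,"ty": 0,"tz": -0.4,"turn": 0},
    {"jaw": 0.7,"tx": 0,"ty": 0,"tz": -0.55,"turn": 0},
    {"jaw": 0.7,"tx": 0,"ty": 0,"tz": -0.7,"turn": 0},
    {"jaw": 0.7,"tx": 0,"ty": 0,"tz": -0.8,"turn": 0},
    {"jaw": 0.7,"tx": 0,"ty": 0,"tz": -0.8,"turn": 0},
    {"jaw": 0.7,"tx": 0,"ty": 0,"tz": -0.8,"turn": 0},
  ],
)

```text
t: 19.9
tool_pos: [0.5564, 0.2698, 0.2836]
orientation: [1.956, 2.457, 0.003]
force: [0.4, 0.5, -0.7]
opening: 0.0651
```

```bash
python3 - <<'E'
from h import *
im,d,_=grab('wrist','wrist11')
for n in ['side','scene']:
    im,d,_=grab(n,n+'11'); c=load(n+'11'); P=pts(c); z=P[...,2];x=P[...,0];y=P[...,1]
    hsv=cv2.cvtColor(c['im'],cv2.COLOR_BGR2HSV)
    m=(abs(z-.082)<.005)&(y>.15)&(y<.4)&(x>.45)&(x<.65)&(hsv[...,1]>110)
    m=cv2.morphologyEx(m.astype(np.uint8),cv2.MORPH_OPEN,np.ones((3,3)))>0
    if m.sum(): print(n,m.sum(),z[m].mean(),cv2.minAreaRect(P[m][:,:2].astype(np.float32)))
a=load('scene11'); cv2.imwrite('pics/s11.png',cv2.resize(a['im'][140:440,270:470],None,fx=2,fy=2))
E
```

```text
side 608 0.08200402936855693 ((0.5556308627128601, 0.26885780692100525), (0.020102031528949738, 0.10851256549358368), 12.894579887390137)
scene 623 0.08212928281338781 ((0.5570728778839111, 0.2675318717956543), (0.02227574773132801, 0.10978975147008896), 13.383891105651855)
```

View pics/s11.png

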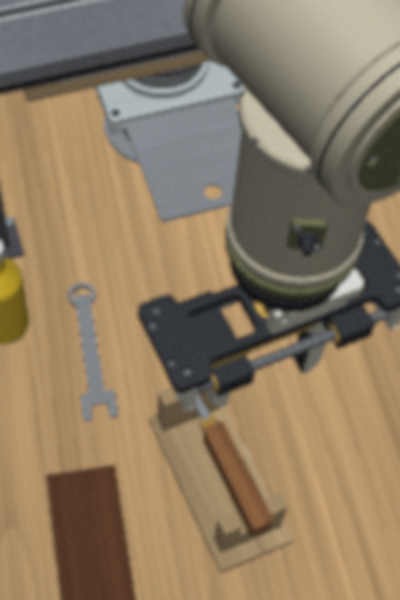

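View pics/side11.png

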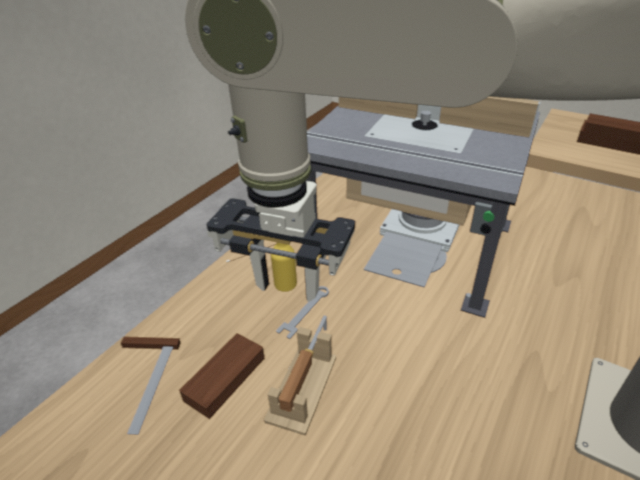

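```bash
python3 - <<'E'
from h import *
a=load('scene11'); e=ray(a,376.4,235.9,.102); print((e-np.array([.521,-.139]))@np.array([-.113,.9936]))
print(robot.close_job())
E
```

```text
0.09498423652538579
the job is handed in; nothing more can be done
None
```

The gate is open at its stop, the hook is back in both notches of its rest, and the job was handed in at about 20 s of the 69 s allowed. No verdict was reported.

- **Finding the eye:** it was visible in both fixed cameras, so I placed it by casting rays onto the blade's height. The two views agreed to about 1.3 mm. The leg dropped through the eye without touching the blade.
- **Drawing the blade:** it slid at about 5–7 N. The wrist force rose to about 18 N at the stop, under the 25 N limit, and I stopped pulling there.
- **Gate position:** after unhooking, the pictures show the blade drawn about 95 mm from where it started. I estimate it was already about 5 mm out at the start, so it should be near the full 100 mm. The camera figure alone could not settle it, since 94 mm is the limit; the sharp force rise at the stop is what confirms it.
- **Hook in its rest:** the mid-handle height is unchanged. The hook lies about 2.5–3 mm across from the rest's centre line, where 8 mm is allowed, and its direction is the same to within half a degree.
- **Everything else:** in the last pictures the bottle, spanner and offcut look unmoved, though I did not measure them again. The gripper is open and about 24 cm above the hook.

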